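Change the nest plate in the bearing fixture

ROBOT

A 6-joint arm with a two-finger parallel gripper is mounted at the origin on a cart in front of the work surface, level with it; the furniture and walls round the work are solid. World frame = base frame: x ahead of the robot, y to its left, z up, the work surface at z = 0. Lengths are in m, angles in rad, forces in N, time in s.
With the tool pointing down it reaches from about 0.35 to 0.775 m from the base axis. Payload 7.3 kg.
Tool frame: the origin (TCP) lies on the front face of the gripper's body, between the roots of the fingers; the fingertips stand 66 mm ahead of it and the grasp point (between the pads) lies 47 mm ahead of it; z points along the fingers, y is the line along which they close (so a half turn about z gives the same grasp; the last joint's range is limited). The gripper opens to 92 mm and grips with 3 to 60 N. Pads are 19 mm wide; open, the fingers measure 130 mm over their backs; the gripper's body (75 mm by 190 mm) begins 47 mm behind the grasp point.
Start: joints at [1.047, 0.342, 1.524, -0, 1.275, -0.146], TCP at [0.194, 0.488, 0.292] pointing down, gripper open.
Joint ranges: [-2.53, 2.53], [-0.77, 2.02], [0.04, 2.7], [-1, 4.14], [0.28, 2.66], [-3.11, 3.11]. Speed limits (rad/s): [2.57, 2.57, 3.14, 3.14, 3.14, 3.14].

INTERFACE

Orientations are given as a 3x3 rotation matrix whose columns are the frame's x, y, z axes.
In Python, from plant import ctrl, optics gives the robot as it stands.
- The arm moves only by the tool servo_tool, never from a script. Its argument "plan" is a list of rows, each a list of 5 numbers: the shift along the tool's x, y, z normalised to -1 to 1, where 1 is 0.05 m, then the turn about the tool's z normalised to -1 to 1, where 1 is 8 degrees, then the closure, from 0 (fully open) to 1 (shut). A call has exactly 5 rows; each row shifts and turns the commanded pose from where the row before left it, along the tool's axes as they then stand; what a row does not reach is not made up. A row lasts 1/8 s, in which the tool goes at most 62.5 mm and 10.7 degrees, less where a joint would pass 70% of its speed; a pose out of reach is approached as far as the arm can. A call with a number of a shift or a turn outside -1 to 1 is refused whole. A call with a gripper value outside its range is refused whole. The fingers move at their own pace and stop on an object; "grip_force" is the grip in N (left out, the last holds). Time passes only in rows, so rows that do not move let the fingers close, or fill a call up. It gives the time, the measured TCP pose, the force, the opening and the grip force at its end, in the units of the state.
- ctrl.get_state(): the state, without advancing time (a new reading comes with each control period).
- optics.get_image(name): name is "side" or "top"; returns the picture (420x560x3 uint8, red, green, blue); there is no depth.
- optics.camera_info(name): a dict with "fx", "fy", "cx", "cy" (pixels), "k1" (the pictures are not rectified: a ray, as slopes to the right and down, at radius r is drawn at 1 + k1 r^2 times it, then the intrinsics apply), "origin" and "rotation" of the camera in the world. Camera axes: x right, y down, z forward; pixel columns grow to the right and rows downward; lengths in m; the calibration is good to about 2 mm. A picture is of the moment at which its call begins. camera_info takes no time and is no camera call.
- ctrl.hand_in(): hands the job in; it is judged then, once.
Trained networks look in the newest picture that a camera, given by its name, has taken for a name from the list of things; names that differ only in an ending like _2 or _b are one class to them, and where a whole thing is asked for, a point or a joint stands for the part that bears it (a point fixed in the world has none). Each returns a list of dicts, best first, with "p" (0 to 1); they miss things now and then, are a little off and sometimes report something else, mostly with a low value. They report only what shows in the picture. A call takes as long as a camera call.
- optics.silhouettes(camera, target): "region" (420x560 bool, what is visible of it) and "at" ([row, column] in pixels, amid what is visible of it).
- optics.pinpoint(camera, target): "at" ([row, column] in pixels: a listed point, or the origin of a listed thing).
The state is a dict: "time": time; "joint_positions": joint angles; "qd": joint speeds; "tau": joint torques, N m; "eef_pos": TCP position; "eef_rot": TCP orientation; "ft_force": force on the tool from outside, world axes, zero at the start; "torque": the same for the moment, N m; "finger_gap": finger opening in m; "grip_force": force on a finger pad.
Only numpy, scipy, OpenCV 4.12 (cv2) and the standard library are available. Lean on these libraries where they do the work, as an engineer would, in place of code of your own. Each camera call takes 0.05 s, during which the arm holds its last target. There are 200 camera calls.

TASK

The next bearings are the big ones, so change the nest plate in the bearing fixture on the bench. Swing the drop bar with the red grip up and right over, draw the fitted plate (yellow handle) straight out from under the rails and lay it flat on the black rubber mat beside the other plate, then slide the plate with the big bore (blue handle) in under the rails until it is fully home against the rear stop, and swing the drop bar all the way down again in front of it. Leave the other things on the bench where they are.

Things in the scene. Friction and masses are not known exactly. Their poses are not given: they have to be found in the camera images.
- fixture: Grey fixed base 236 (x) x 156 (y) x 16 mm, origin under its centre, bed at z +16. +x points to the rear stop (face at x +92), the mouth looks to -x. Two rails, x -12 to +92: side walls 107 mm apart, cover strips over the plate's edges, underside 12 mm above the bed, 84 mm open between them, top z +35; the first 10 mm flares up. Bed bare for x -118 to -12.
- seat (a point): Point on the fixture's bed at x = +30, y = 0, z = +16 mm in the fixture's frame, with the fixture's axes: a plate that is fully home (against the rear stop) has its origin here and its x axis along this x.
- latch (a joint): Drop bar hinged at the right (-y) of the fixture's mouth. 0 rad = down, across the mouth 2 mm in front of a plate that is home, so that no plate can leave; grows to 1.65 rad as the red grip swings up and over to the right (-y), just past upright, where it stays, its tip 100 mm above the bench. A plate that is not home keeps the bar from going down.
- latch_hinge (a point): Point on the drop bar's hinge axis level with the middle of the red grip: x = -75, y = -68, z = +28 mm in the fixture's frame. The hinge axis runs along the fixture's x.
- latch_grip (a point): Middle of the drop bar's red round grip: 14 mm diameter, 46 mm long along the fixture's x (parallel to the hinge), standing out towards the robot. Bar down: 60 mm left (+y) of and 18 mm above latch_hinge, 30 mm above the bed. It moves on a 63 mm radius about latch_hinge in the fixture's y-z plane.
- plate_small: Aluminium nest plate 124 (x) x 104 (y) x 10 mm with a 53 mm bore and a yellow bow handle, at first home in the fixture. Origin at the centre of its underside (of the 124 x 104 outline); +x is its leading end, with corners chamfered 9 mm. 0.38 kg.
- plate_small_handle (a point): Middle of the yellow grip bar of the small-bore plate: x = -42, y = 0, z = +40.5 mm in the plate's frame. The bar is 62 mm long along the plate's y, 12 mm thick along x and 15 mm high, with 23 mm free between its underside and the plate, apart from a post at each end.
- plate_large: Aluminium nest plate of the same outline (124 x 104 x 10 mm, chamfered leading corners at +x, origin at the centre of its underside) with a 73 mm bore and a blue bow handle, at first lying on the far half of the rubber mat. 0.38 kg.
- plate_large_handle (a point): Middle of the blue grip bar of the large-bore plate: the same place and size as on the other plate.
- mat: Black rubber mat 320 (x) x 170 (y) x 3 mm lying on the bench, origin at the centre of its underside. Its near half (towards -x) is free at first.
- grease_tin: Bystander: grease tin, 71 mm diameter, 59 mm high, origin at the centre of its underside.
- dial_gauge: Bystander: dial gauge lying flat, 56 x 114 x 19 mm.
- torch: Bystander: black torch lying down, 111 mm long.
- drift: Bystander: brass drift lying down, 132 mm long.
- paint_marker: Bystander: white and blue paint marker lying down, 128 mm long.

How it is judged:
On the way, in this order (a step that is already met when the one before it is completed fails the run):
1. the drop bar is swung up out of the way while the small-bore plate is still in the fixture (value of joint latch above 1.35 rad and x of plate_small in the frame of seat above -0.01 m), for 0.1 s.
2. the small-bore plate is drawn out of the rails along the bed (x of plate_small in the frame of seat below -0.09 m and y of plate_small in the frame of seat between -0.03 and 0.03 m).
3. the small-bore plate lies flat on the rubber mat, let go (x of plate_small in the frame of mat between -0.15 and 0.15 m and y of plate_small in the frame of mat between -0.08 and 0.08 m and z of plate_small in the frame of mat between -0.001 and 0.006 m and angle between plate_small's own z axis and vertical below 0.05 rad and contact force between the fingers and plate_small below 0.1 N and linear speed of plate_small below 0.02 m/s), for 0.2 s.
4. the large-bore plate is fully home under the rails, with the drop bar still up (x of plate_large in the frame of seat between -0.003 and 0.003 m and y of plate_large in the frame of seat between -0.003 and 0.003 m and z of plate_large in the frame of seat between -0.002 and 0.002 m and angle between the x axis of plate_large and the x axis of seat, either way round below 0.05 rad and angle between plate_large's own z axis and vertical below 0.03 rad and value of joint latch above 0.8 rad), for 0.2 s.
5. the drop bar is down in front of the large-bore plate (x of plate_large in the frame of seat between -0.003 and 0.003 m and y of plate_large in the frame of seat between -0.003 and 0.003 m and z of plate_large in the frame of seat between -0.002 and 0.002 m and angle between the x axis of plate_large and the x axis of seat, either way round below 0.05 rad and angle between plate_large's own z axis and vertical below 0.03 rad and value of joint latch below 0.08 rad), for 0.2 s.
At the end, for the whole second after the job is handed in: Large-bore plate home in the fixture (within 3 mm of the seat in x and y, 2 mm in height, 0.05 rad), drop bar down (under 0.08 rad), small-bore plate flat on the mat (within 150 x 80 mm of its middle, 3 mm of its top, tilt under 0.05 rad), both released and at rest (all of step 3 and all of step 5 and linear speed of plate_large below 0.02 m/s); the robot touches nothing.
It fails at once if another thing on the bench is moved by more than 30 mm (distance of any of grease_tin, dial_gauge, torch, drift, paint_marker from where it was at the start of the episode above 0.03 m).
It also fails if it takes over 72 s, if anything falls off the work surface, if the arm or the gripper's body presses on something with over 40 N, if the wrist force passes 120 N, or if a joint passes its speed limit or range.

## Working session

There is one attempt and no reset: what is moved stays moved. The work goes in short steps, Python scripts to look and compute and a tool call to move; the robot and the scene stay as the last step left them, time stands still between calls to the robot, and variables do not carry over. Pictures are saved under pics/ and viewed, at most 10 in all, crops included, and the job is handed in when it is done.

Besides the shell and the picture viewer there is one more tool, called after "Emit:" as a command line: name --pt "numbers of a row" for each row, then --argument value for the rest. servo_tool: Moves the arm, as the interface text tells. Its arguments: {"type":"object","properties":{"plan":{"type":"array"},"grip_force":{"type":"number"}},"required":["plan"]}

```bash
mkdir -p pics; ls
cat > h.py <<'E'
import numpy as np, cv2
from plant import ctrl, optics
def ray(cam,at):
    c=optics.camera_info(cam); K=np.array([[c['fx'],0,c['cx']],[0,c['fy'],c['cy']],[0,0,1.]])
    xy=cv2.undistortPoints(np.array([[[at[1],at[0]]]],float),K,np.array([c['k1'],0,0,0.]))[0,0]
    # k1 model is r_undist -> same as opencv
    return np.array(c['origin']),np.array(c['rotation'])@np.array([xy[0],xy[1],1])
def onz(cam,at,z):
    o,d=ray(cam,at); return o+d*(z-o[2])/d[2]
def proj(cam,p):
    c=optics.camera_info(cam); q=np.array(c['rotation']).T@(np.array(p)-np.array(c['origin'])); x,y=q[:2]/q[2]; f=1+c['k1']*(x*x+y*y)
    return np.array([c['cy']+c['fy']*y*f,c['cx']+c['fx']*x*f])
def tri(a,b):
    A=np.zeros((3,3));v=np.zeros(3)
    for c,at in (a,b):
        o,d=ray(c,at);d=d/np.linalg.norm(d);M=np.eye(3)-np.outer(d,d);A+=M;v+=M@o
    return np.linalg.solve(A,v)
def pp(cam,t):
    r=optics.pinpoint(cam,t); return (r[0]['at'],round(r[0]['p'],2)) if r else (None,0)
E
python3 - <<'E'
from h import *
for c in('side','top'):
    im=optics.get_image(c); cv2.imwrite(f'pics/{c}0.png',im[...,::-1]); i=optics.camera_info(c); print(c,{k:np.round(v,3).tolist() for k,v in i.items()})
Z=dict(seat=.016,latch_hinge=.028,latch_grip=.046,plate_small_handle=.0565,plate_large_handle=.0435,plate_small=.016,plate_large=.003,mat=0,fixture=0,grease_tin=0,dial_gauge=0,torch=0.01,drift=0.01,paint_marker=0.01)
for t in Z:
    a,p=pp('top',t);b,q=pp('side',t)
    print(t,p,q, onz('top',a,Z[t]).round(4) if a is not None else '', onz('side',b,Z[t]).round(4) if b is not None else '', tri(('top',a),('side',b)).round(4) if a is not None and b is not None else '')
print(ctrl.get_state())
E
```

```text
pics
side {'fx': 400.806, 'fy': 400.806, 'cx': 272.653, 'cy': 212.306, 'k1': -0.04, 'origin': [0.489, 0.961, 0.749], 'rotation': [[-0.993, -0.069, 0.097], [-0.119, 0.574, -0.81], [-0.0, -0.816, -0.578]]}
top {'fx': 456.639, 'fy': 456.639, 'cx': 289.003, 'cy': 214.428, 'k1': -0.034, 'origin': [0.447, -0.007, 1.377], 'rotation': [[0.021, -0.994, 0.111], [-1.0, -0.019, 0.018], [-0.016, -0.111, -0.994]]}
seat 0.82 0.64 [ 0.5769 -0.284   0.016 ] [ 0.5687 -0.3     0.016 ] [ 0.5717 -0.2817  0.027 ]
latch_hinge 0.85 0.75 [ 0.4561 -0.3404  0.028 ] [0.3995 0.4063 0.028 ] [ 0.3507 -0.6318 -1.2764]
latch_grip 0.68 0.63 [ 0.472  -0.2819  0.046 ] [ 0.5658 -0.2345  0.046 ] [ 0.5207 -0.2849  0.0178]
plate_small_handle 0.87 0.57 [ 0.5329 -0.2993  0.0565] [ 0.5333 -0.2668  0.0565] [ 0.5344 -0.3039  0.0356]
plate_large_handle 0.63 0.7 [ 0.5924 -0.0405  0.0435] [ 0.5989 -0.0501  0.0435] [ 0.5948 -0.0402  0.0502]
plate_small 0.79 0.75 [ 0.5799 -0.2989  0.016 ] [ 0.571  -0.2925  0.016 ] [ 0.5759 -0.2997  0.0122]
plate_large 0.71 0.84 [ 0.6327 -0.0497  0.003 ] [ 0.6419 -0.0486  0.003 ] [ 0.6375 -0.0496  0.
[... 741 characters left out ...]
  1.25188464e-05,
        1.27537898e+00, -1.46005456e-01]), 'qd': array([0.00177488, 0.00139791, 0.00128575, 0.00131933, 0.00162401,
       0.00061915]), 'tau': array([ 6.19298171e-04, -4.31123435e+01, -2.44477254e+01,  7.18184933e-02,
        4.82946401e-02, -2.30606753e-05]), 'eef_pos': array([0.19366025, 0.48801797, 0.29225647]), 'eef_rot': array([[-9.29476093e-01,  3.68882350e-01,  6.99954871e-05],
       [ 3.68882356e-01,  9.29476081e-01,  1.45121551e-04],
       [-1.15263522e-05,  1.60707113e-04, -9.99999987e-01]]), 'ft_force': array([ 0.31171197, -0.83293905,  0.5426931 ]), 'torque': array([-0.03710521, -0.00209746,  0.01003201]), 'grip_force': 0.0, 'finger_gap': 0.09198042944387023}
```

Run:
```python
import cv2
im=cv2.imread('pics/top0.png'); cv2.imwrite('pics/t0.png',cv2.resize(im[60:340,130:530],None,fx=2,fy=2,interpolation=cv2.INTER_CUBIC))
```

```text
(no output)
```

View pics/t0.png

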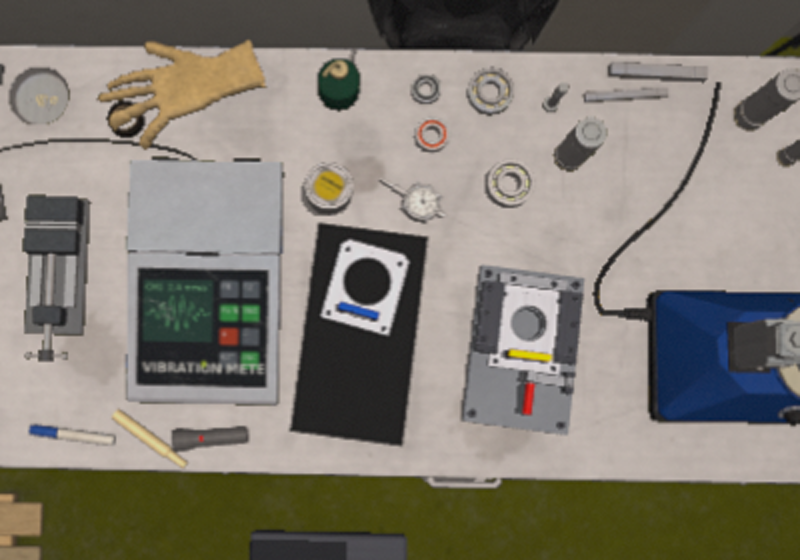

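View pics/side0.png

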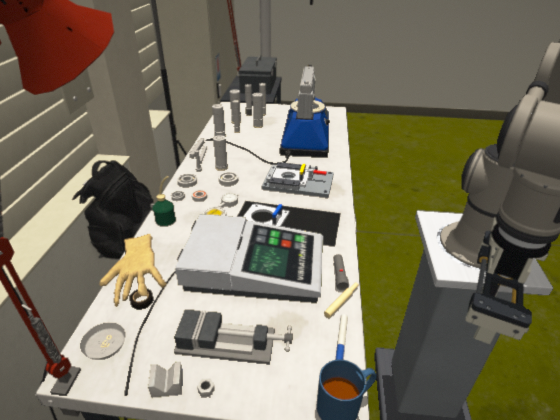

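The top crop shows the fixture at about (525,350), yawed about -6°, with the yellow handle at (530,354) and red grip at (528,398). The mat is at (360,335), with the large plate's bore at (367,282) and blue handle at (357,312), yawed about -14°. Next I'll fit poses to the silhouettes.

```bash
cat > fit.py <<'E'
from h import *
from scipy.optimize import minimize
def box(x0,x1,y0,y1,z0,z1): return [(x,y,z) for x in(x0,x1) for y in(y0,y1) for z in(z0,z1)]
pl=[(x,y,z) for z in(0,.010) for x,y in((-.062,-.052),(-.062,.052),(.053,.052),(.062,.043),(.062,-.043),(.053,-.052))]
M={'fixture':([box(-.118,.118,-.078,.078,0,.016),box(-.012,.092,.0425,.078,.016,.035),box(-.012,.092,-.078,-.0425,.016,.035)],0),
 'mat':([box(-.16,.16,-.085,.085,0,.003)],0),
 'plate_large':([pl,box(-.048,-.036,-.031,.031,.033,.048)],.003)}
M['plate_small']=M['plate_large']
S=4
def render(cam,name,p,z0=None):
    parts,z=M[name]; z=z if z0 is None else z0; c,s=np.cos(p[2]),np.sin(p[2]); m=np.zeros((420*S,560*S),np.uint8)
    for b in parts:
        q=np.array([proj(cam,(p[0]+c*x-s*y,p[1]+s*x+c*y,z+h))[::-1] for x,y,h in b])
        h=cv2.convexHull(((q+.5)*S-.5).round().astype(np.int32)); cv2.fillConvexPoly(m,h,1)
    return cv2.resize(m.astype(np.float32),(560,420),interpolation=cv2.INTER_AREA)
def fill(m,union=()):
    m=m.astype(np.uint8)
    for u in union: m|=u.astype(np.uint8)
    cs,_=cv2.findContours(m,cv2.RETR_EXTERNAL,cv2.CHAIN_APPROX_NONE); cv2.drawContours(m,[max(cs,key=cv2.contourArea)],-1,1,-1); return m.astype(np.float32)
def fit(name,p0,cams=('top','side'),z0=None,extra={}):
    reg={}
    for c in cams:
        r=optics.silhouettes(c,name)
        if r:
            reg[c]=fill(r[0]['region'],extra.get(c,()))
    def cost(p): return sum(np.abs(render(c,name,p,z0)-reg[c]).sum()/reg[c].sum() for c in reg)
    best=None
    for d in(-.06,0,.06):
        r=minimize(cost,p0,method='Nelder-Mead',options=dict(initial_simplex=np.array(p0)+np.array([[0,0,d],[.008,0,d],[0,.008,d],[0,0,d+.08]]),xatol=1e-4,fatol=1e-4))
        if best is None or r.fun<best.fun: best=r
    return best.x,best.fun
E
python3 - <<'E'
from fit import *
for c in('side','top'): optics.get_image(c)
for cams in(('top',),('side',),('top','side')):
    print(cams)
    for n,p in (('fixture',(.552,-.293,-.11)),('plate_large',(.635,-.05,-.2))):
        print(n,*[np.round(v,4) for v in fit(n,p,cams)])
ex={c:[optics.silhouettes(c,'plate_large')[0]['region']] for c in('top','side')}
print('mat',*fit('mat',(.565,-.045,-.08),('top',),extra=ex))
E
```

```text
('top',)Traceback (most recent call last):
  File "<stdin>", line 6, in <module>
  File "fit.py", line 29, in fit
    r=minimize(cost,p0,method='Nelder-Mead',options=dict(initial_simplex=np.array(p0)+np.array([[0,0,d],[.008,0,d],[0,.008,d],[0,0,d+.08]]),xatol=1e-4,fatol=1e-4))
    res = _minimize_neldermead(fun, x0, args, callback, bounds=bounds,
                               **options)
    fsim[j] = func(sim[j])
              ~~~~^^^^^^^^
    fx = function(np.copy(x), *(wrapper_args + args))
  File "fit.py", line 26, in cost
    def cost(p): return sum(np.abs(render(c,name,p,z0)-reg[c]).sum()/reg[c].sum() for c in reg)
                        ~~~^^^^^^^^^^^^^^^^^^^^^^^^^^^^^^^^^^^^^^^^^^^^^^^^^^^^^^^^^^^^^^^^^^^^
  File "fit.py", line 26, in <genexpr>
    def cost(p): return sum(np.abs(render(c,name,p,z0)-reg[c]).sum()/reg[c].sum() for c in reg)
                                   ~~~~~~^^^^^^^^^^^^^
  File "fit.py", line 13, in render
    q=np.array([proj(cam,(p[0]+c*x-s*y,p[1]+s*x+c*y,z+h))[::-1] for x,y,h in b])
                ~~~~^^^^^^^^^^^^^^^^^^^^^^^^^^^^^^^^^^^^^
  File "h.py", line 11, in proj
    c=optics.camera_info(cam); q=np.array(c['rotation']).T@(np.array(p)-np.array(c['origin'])); x,y=q[:2]/q[2]; f=1+c['k1']*(x*x+y*y)
ValueError: time passes only in moves, steps and waits
```

```bash
cat > col.py <<'E'
from h import *
def blob(im,lo,hi,roi):
    h=cv2.cvtColor(im,cv2.COLOR_RGB2HSV); m=cv2.inRange(h,lo,hi); k=np.zeros_like(m);r0,r1,c0,c1=roi;k[r0:r1,c0:c1]=m[r0:r1,c0:c1]
    y,x=np.nonzero(k)
    if len(x)<5: return None
    (cx,cy),(w,hh),a=cv2.minAreaRect(np.c_[x,y].astype(np.float32)); return (y.mean(),x.mean()),len(x),(round(w,1),round(hh,1),round(a,1)),k
Y=((22,150,120),(35,255,255));R=((0,170,100),(8,255,255));B=((105,150,80),(125,255,255))
E
python3 - <<'E'
from col import *
im=optics.get_image('top'); si=optics.get_image('side')
for n,c,z,roi,sr in(('yellow',Y,.0615,(200,280,360,430),(155,200,260,340)),('red',R,.05,(230,280,360,430),(155,200,260,340)),('blue',B,.05,(200,240,280,340),(195,230,260,300))):
    b=blob(im,*c,roi); a=blob(si,*c,sr)
    print(n,b and (b[:3],onz('top',b[0],z).round(4)), a and (a[:2],onz('side',a[0],z).round(4)), tri(('top',b[0]),('side',a[0])).round(4) if a and b else '')
F=np.array([.5465,-.288]);t=-.111;A=np.array([[np.cos(t),-np.sin(t)],[np.sin(t),np.cos(t)]])
for n,p in(('handle',(-.012,0,.0565)),('grip',(-.075,-.008,.046))):
    w=np.r_[F+A@p[:2],p[2]]; print(n,w.round(4),proj('top',w).round(1),proj('side',w).round(1))
E
python3 - <<'E'
import cv2
im=cv2.imread('pics/top0.png'); a=cv2.resize(im[180:290,350:430],None,fx=5,fy=5,interpolation=cv2.INTER_CUBIC)
im=cv2.imread('pics/side0.png'); b=cv2.resize(im[155:205,255:340],None,fx=4,fy=4,interpolation=cv2.INTER_CUBIC)
b=cv2.copyMakeBorder(b,0,550-b.shape[0],0,0,cv2.BORDER_CONSTANT); cv2.imwrite('pics/z0.png',cv2.hconcat([a,b]))
E
```

```text
yellow (((np.float64(237.28571428571428), np.float64(394.2857142857143)), 77, (21.1, 3.6, 7.6)), array([ 0.5332, -0.2872,  0.0615])) (((np.float64(168.61111111111111), np.float64(301.94444444444446)), 36), array([ 0.5347, -0.2784,  0.0615])) [ 0.5343 -0.2884  0.0559]
red (((np.float64(258.8813559322034), np.float64(393.8135593220339)), 59, (3.9, 14.4, 6.3)), array([ 0.4715, -0.288 ,  0.05  ])) (((np.float64(171.90322580645162), np.float64(319.16129032258067)), 31), array([ 0.4739, -0.2827,  0.05  ])) [ 0.4727 -0.2888  0.0465]
blue (((np.float64(215.0983606557377), np.float64(309.0163934426229)), 61, (19.6, 3.2, 15.3)), array([ 0.5941, -0.0412,  0.05  ])) (((np.float64(210.37735849056602), np.float64(276.75471698113205)), 53), array([ 0.5959, -0.0305,  0.05  ])) [ 0.596  -0.0414  0.0422]
handle [ 0.5346 -0.2867  0.0565] [236.9 393.7] [168.7 302.1]
grip [ 0.4711 -0.2876  0.046 ] [259.1 393.4] [172.3 319.9]
```

View pics/z0.png

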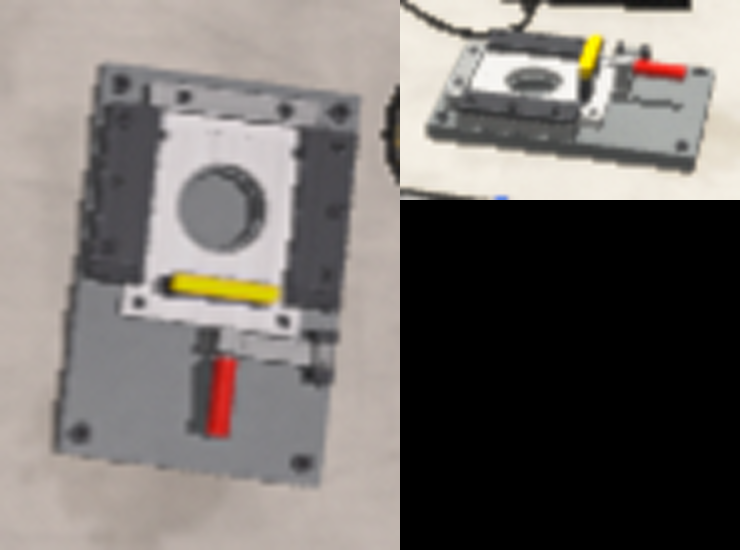

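The colours match the model: handle (.534,-.288), grip (.472,-.288). The zoom shows the grip in front of the bar, at crop (222,397), so fingers on either side of it clear the bar. I'll write a row planner and then move.

```bash
cat > mv.py <<'E'
from h import *
F=np.array([.547,-.2885]);T=-.111
def fx(x,y): c,s=np.cos(T),np.sin(T); return F[0]+c*x-s*y,F[1]+s*x+c*y
def rows(wps,start=None):
    "wps: (x,y,zgrasp,yaw_of_tool_y_rad or None,n,closure); prints 5-row calls"
    s=ctrl.get_state(); p=np.array(s['eef_pos']) if start is None else np.array(start[:3]); R=s['eef_rot']; a=np.arctan2(R[1,1],R[0,1]) if start is None else start[3]
    out=[]
    for x,y,z,yaw,n,cl in wps:
        g=np.array([x,y,z+.047]); yaw=a if yaw is None else yaw
        for k in range(n,0,-1):
            d=(g-p)/k; da=(yaw-a)/k
            X=np.array([-np.sin(a),np.cos(a),0]);Yv=np.array([np.cos(a),np.sin(a),0])
            r=np.round([d@X/.05,d@Yv/.05,-d[2]/.05,-np.degrees(da)/8],2); out.append(r.tolist()+[cl])
            if abs(r).max()>1: print('OVER',r)
            p=p+.05*(r[0]*X+r[1]*Yv-r[2]*np.array([0,0,1])); a-=np.radians(r[3]*8)
    for i in range(0,len(out),5): print('[['+'],['.join(','.join('%g'%v for v in r) for r in out[i:i+5])+']]')
    print('end',p.round(4),round(a,4),'t',s['time'])
E
python3 - <<'E'
from mv import *
g=fx(-.078,-.008);Yw=np.pi/2+T
rows([(.45,.1,.243,Yw,10,0),(*g,.12,Yw,9,.3),(*g,.046,Yw,3,.3),(*g,.045,Yw,3,.3)])
E
```

```text
[[-0.76,-0.53,0,-0.19,0],[-0.75,-0.55,0,-0.19,0],[-0.73,-0.57,0.01,-0.19,0],[-0.72,-0.59,0,-0.19,0],[-0.7,-0.61,0.01,-0.19,0]]
[[-0.69,-0.63,0,-0.19,0],[-0.67,-0.65,0.01,-0.19,0],[-0.65,-0.66,0,-0.19,0],[-0.63,-0.68,0.01,-0.2,0],[-0.62,-0.71,0,-0.19,0]]
[[-0.14,-0.85,0.27,-0,0.3],[-0.14,-0.85,0.27,-0,0.3],[-0.14,-0.85,0.27,-0,0.3],[-0.13,-0.85,0.28,-0,0.3],[-0.14,-0.85,0.27,-0,0.3]]
[[-0.13,-0.85,0.28,-0,0.3],[-0.14,-0.85,0.27,-0,0.3],[-0.13,-0.86,0.28,-0,0.3],[-0.14,-0.85,0.27,-0,0.3],[0,-0,0.49,-0,0.3]]
[[0,-0,0.5,-0,0.3],[0,-0,0.49,-0,0.3],[0,-0,0.01,-0,0.3],[0,-0,0.01,-0,0.3],[0,-0,0,-0,0.3]]
end [ 0.4688 -0.2877  0.0922] 1.4597 t 2.35
```

Emit:
servo_tool --pt "-0.76 -0.53 0 -0.19 0" --pt "-0.75 -0.55 0 -0.19 0" --pt "-0.73 -0.57 0.01 -0.19 0" --pt "-0.72 -0.59 0 -0.19 0" --pt "-0.7 -0.61 0.01 -0.19 0" --grip_force 10

```text
time: 2.98
eef_pos: [0.3224, 0.2932, 0.2914]
eef_rot: [[-0.97, 0.242, 0.001], [0.242, 0.97, 0.0], [-0.001, 0.001, -1.0]]
ft_force: [0.5, -0.4, 0.7]
finger_gap: 0.0921
grip_force: 0.0
```

Emit:
servo_tool --pt "-0.69 -0.63 0 -0.19 0" --pt "-0.67 -0.65 0.01 -0.19 0" --pt "-0.65 -0.66 0 -0.19 0" --pt "-0.63 -0.68 0.01 -0.2 0" --pt "-0.62 -0.71 0 -0.19 0"

```text
time: 3.6
eef_pos: [0.4508, 0.0984, 0.2904]
eef_rot: [[-0.994, 0.11, 0.001], [0.11, 0.994, 0.0], [-0.001, 0.0, -1.0]]
ft_force: [0.8, 0.5, 0.6]
finger_gap: 0.092
grip_force: 0.0
```

Emit:
servo_tool --pt "-0.14 -0.85 0.27 0 0.3" --pt "-0.14 -0.85 0.27 0 0.3" --pt "-0.14 -0.85 0.27 0 0.3" --pt "-0.13 -0.85 0.28 0 0.3" --pt "-0.14 -0.85 0.27 0 0.3"

```text
time: 4.22
eef_pos: [0.4608, -0.1167, 0.2219]
eef_rot: [[-0.994, 0.111, 0.001], [0.111, 0.994, -0.0], [-0.001, 0.0, -1.0]]
ft_force: [0.2, 0.3, 0.6]
finger_gap: 0.0641
grip_force: 0.0
```

Emit:
servo_tool --pt "-0.13 -0.85 0.28 0 0.3" --pt "-0.14 -0.85 0.27 0 0.3" --pt "-0.13 -0.86 0.28 0 0.3" --pt "-0.14 -0.85 0.27 0 0.3" --pt "0 0 0 0 0.3"

```text
time: 4.85
eef_pos: [0.4682, -0.2902, 0.166]
eef_rot: [[-0.993, 0.114, -0.001], [0.114, 0.993, 0.0], [0.001, 0.0, -1.0]]
ft_force: [-0.2, 0.6, 0.7]
finger_gap: 0.0641
grip_force: 0.0
```

Emit:
servo_tool --pt "0 0.03 0.5 0 0.3" --pt "0 0 0.5 0 0.3" --pt "0 0 0.46 0 0.3" --pt "0 0 0 0 0.3" --pt "0 0 0 0 0.3"

```text
time: 5.48
eef_pos: [0.4694, -0.286, 0.0952]
eef_rot: [[-0.994, 0.11, 0.001], [0.11, 0.994, -0.001], [-0.001, -0.001, -1.0]]
ft_force: [-0.3, 0.3, -1.0]
finger_gap: 0.0641
grip_force: 0.0
```

Emit:
servo_tool --pt "0 0 0 0 0.9" --pt "0 0 0 0 0.9" --pt "0 0 0 0 0.9" --pt "0 0 0 0 0.9" --pt "0 0 0 0 0.9" --grip_force 10

```text
time: 6.1
eef_pos: [0.4689, -0.2862, 0.0942]
eef_rot: [[-0.994, 0.111, 0.0], [0.111, 0.994, 0.0], [0.0, 0.0, -1.0]]
ft_force: [-0.4, -0.1, -0.5]
finger_gap: 0.0187
grip_force: 0.0
```

Run:
```python
from mv import *
Yw=np.pi/2+T
s=ctrl.get_state();p0=s['eef_pos'];print(p0,s['finger_gap'],s['grip_force'],s['ft_force'],s['torque'])
w=[];a0=np.arctan2(18,60);v=np.array([-np.sin(T),np.cos(T)])
for k in range(1,13):
    a=a0+1.63*k/12; dy=.0626*np.cos(a)-.060; dz=.0626*np.sin(a)-.018
    w.append((p0[0]+v[0]*dy,p0[1]+v[1]*dy,p0[2]-.047+dz,Yw,1,.9))
rows(w)
```

```text
[ 0.46888881 -0.28622861  0.0941941 ] 0.01872349448894219 0.0 [-0.41233981 -0.13323623 -0.48045177] [-0.01242225  0.01924866 -0.02347996]
[[-0,-0.06,-0.16,-0,0.9],[-0,-0.08,-0.15,-0,0.9],[-0,-0.1,-0.14,-0,0.9],[-0,-0.12,-0.12,-0,0.9],[-0,-0.13,-0.1,-0,0.9]]
[[-0,-0.15,-0.09,-0,0.9],[-0,-0.16,-0.07,-0,0.9],[-0,-0.16,-0.04,-0,0.9],[-0,-0.17,-0.02,-0,0.9],[-0,-0.17,0,-0,0.9]]
[[-0,-0.17,0.03,-0,0.9],[-0,-0.16,0.04,-0,0.9]]
end [ 0.4598 -0.3672  0.1352] 1.4596 t 6.1
```

Emit:
servo_tool --pt "0 0 0 0 0.95" --pt "0 0 0 0 0.95" --pt "0 0 0 0 0.95" --pt "0 -0.03 -0.08 0 0.95" --pt "0 -0.03 -0.08 0 0.95" --grip_force 12

```text
time: 6.72
eef_pos: [0.4685, -0.2904, 0.1018]
eef_rot: [[-0.994, 0.111, 0.0], [0.111, 0.994, -0.001], [-0.0, -0.001, -1.0]]
ft_force: [-0.1, -5.7, -6.8]
finger_gap: 0.0138
grip_force: 12.0
```

Run:
```python
from h import *
s=ctrl.get_state();print(s['finger_gap'],s['grip_force'],s['eef_pos'],s['ft_force'],s['torque'])
```

```text
0.013805358773463965 12.0014289021492 [ 0.46849266 -0.29037288  0.10177531] [-0.14341532 -5.69344767 -6.80222904] [-0.87547818 -0.05352738 -0.0385933 ]
```

Gripped at 13.8 mm and following the arc.

Emit:
servo_tool --pt "0 -0.08 -0.15 0 0.95" --pt "0 -0.1 -0.14 0 0.95" --pt "0 -0.12 -0.12 0 0.95" --pt "0 -0.13 -0.1 0 0.95" --pt "0 -0.15 -0.09 0 0.95"

```text
time: 7.35
eef_pos: [0.4655, -0.3158, 0.1337]
eef_rot: [[-0.994, 0.111, -0.0], [0.111, 0.994, 0.004], [0.001, 0.004, -1.0]]
ft_force: [0.3, 9.5, 9.0]
finger_gap: 0.0135
grip_force: 12.0
```

Emit:
servo_tool --pt "0 -0.16 -0.07 0 0.95" --pt "0 -0.16 -0.04 0 0.95" --pt "0 -0.17 -0.02 0 0.95" --pt "0 -0.17 0 0 0.95" --pt "0 -0.17 0.03 0 0.95"

```text
time: 7.98
eef_pos: [0.4605, -0.3597, 0.1373]
eef_rot: [[-0.994, 0.111, -0.0], [0.111, 0.994, 0.0], [0.0, 0.0, -1.0]]
ft_force: [-0.1, 2.7, 1.9]
finger_gap: 0.0136
grip_force: 12.0
```

Emit:
servo_tool --pt "0 -0.16 0.04 0 0.95" --pt "0 -0.06 0.02 0 0.95" --pt "0 0 0 0 0.95" --pt "0 0 0 0 0.6" --pt "0 0 0 0 0.3"

```text
time: 8.6
eef_pos: [0.4598, -0.3705, 0.1342]
eef_rot: [[-0.994, 0.111, 0.001], [0.111, 0.994, -0.001], [-0.001, -0.001, -1.0]]
ft_force: [-0.6, 0.5, -0.1]
finger_gap: 0.0289
grip_force: 0.0
```

Run:
```python
from col import *
s=ctrl.get_state();print(s['finger_gap'],s['grip_force'],s['eef_pos'],s['ft_force'],s['torque'])
for c in('side','top'): cv2.imwrite(f'pics/{c}1.png',optics.get_image(c)[...,::-1])
a=cv2.imread('pics/top1.png')[180:290,340:440];b=cv2.imread('pics/side1.png')[130:205,255:355]
r=lambda i:cv2.resize(i,None,fx=4,fy=4,interpolation=cv2.INTER_CUBIC)
a,b=r(a),r(b);b=cv2.copyMakeBorder(b,0,140,0,0,0);cv2.imwrite('pics/z1.png',cv2.hconcat([a,b]))
```

```text
0.02892870511514564 0.0 [ 0.45978363 -0.37054992  0.13417935] [-0.60541708  0.50036512 -0.1308089 ] [-0.01443209 -0.0109058  -0.0244255 ]
```

View pics/z1.png

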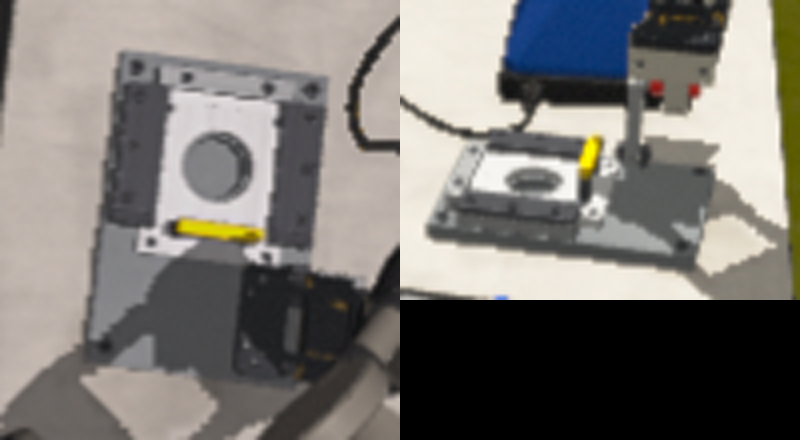

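The side crop shows the bar upright at (633,130), with the plate still home. Now lift clear, turn 90° and grasp the yellow handle.

Run:
```python
from mv import *
x,y=.4598,-.3705;h=(.5347,-.288)
rows([(x,y,.172,None,3,.35),(*h,.16,T,12,.45),(*h,.0565,T,4,.45),(*h,.0565,T,1,.45),(*h,.0565,T,5,.98)])
```

```text
[[-0,-0,-0.57,-0,0.35],[-0,-0,-0.56,-0,0.35],[-0,-0,-0.57,-0,0.35],[-0.11,0.15,0.02,0.94,0.45],[-0.09,0.16,0.02,0.94,0.45]]
[[-0.07,0.17,0.02,0.94,0.45],[-0.04,0.18,0.02,0.94,0.45],[-0.02,0.19,0.02,0.94,0.45],[0.01,0.19,0.02,0.94,0.45],[0.03,0.18,0.02,0.94,0.45]]
[[0.05,0.18,0.02,0.93,0.45],[0.08,0.17,0.02,0.94,0.45],[0.1,0.16,0.02,0.93,0.45],[0.11,0.14,0.02,0.94,0.45],[0.14,0.13,0.02,0.93,0.45]]
[[-0,-0,0.52,0,0.45],[-0,-0,0.52,0,0.45],[-0,-0,0.52,0,0.45],[-0,-0,0.51,0,0.45],[-0,-0,0,0,0.45]]
[[-0,-0,0,0,0.98],[-0,-0,0,0,0.98],[-0,-0,0,0,0.98],[-0,-0,0,0,0.98],[-0,-0,0,0,0.98]]
end [ 0.5349 -0.2878  0.1037] -0.111 t 8.7
```

Emit:
servo_tool --pt "0 0 -0.57 0 0.35" --pt "0 0 -0.56 0 0.35" --pt "0 0 -0.57 0 0.35" --pt "-0.11 0.15 0.02 0.94 0.45" --pt "-0.09 0.16 0.02 0.94 0.45"

```text
time: 9.32
eef_pos: [0.4724, -0.3568, 0.2178]
eef_rot: [[-0.929, 0.369, 0.001], [0.369, 0.929, -0.001], [-0.001, -0.001, -1.0]]
ft_force: [-0.1, 0.2, -0.8]
finger_gap: 0.0509
grip_force: 0.0
```

Emit:
servo_tool --pt "-0.07 0.17 0.02 0.94 0.45" --pt "-0.04 0.18 0.02 0.94 0.45" --pt "-0.02 0.19 0.02 0.94 0.45" --pt "0.01 0.19 0.02 0.94 0.45" --pt "0.03 0.18 0.02 0.94 0.45"

```text
time: 9.95
eef_pos: [0.5037, -0.3219, 0.2121]
eef_rot: [[-0.511, 0.859, 0.0], [0.859, 0.511, -0.0], [-0.0, 0.0, -1.0]]
ft_force: [0.5, 0.5, -0.7]
finger_gap: 0.0503
grip_force: 0.0
```

Emit:
servo_tool --pt "0.05 0.18 0.02 0.93 0.45" --pt "0.08 0.17 0.02 0.94 0.45" --pt "0.1 0.16 0.02 0.93 0.45" --pt "0.11 0.14 0.02 0.94 0.45" --pt "0.14 0.13 0.02 0.93 0.45"

```text
time: 10.58
eef_pos: [0.5351, -0.2875, 0.2072]
eef_rot: [[0.115, 0.993, 0.0], [0.993, -0.115, -0.0], [-0.0, 0.0, -1.0]]
ft_force: [0.4, 0.8, -0.3]
finger_gap: 0.0505
grip_force: 0.0
```

Run:
```python
from mv import *
h=(.5347,-.288)
rows([(*h,.0565,T,4,.45),(*h,.0565,T,1,.45)])
```

```text
[[-0,-0,0.52,-0.01,0.45],[-0,-0,0.52,-0.01,0.45],[-0.01,-0,0.52,-0.01,0.45],[-0,-0.01,0.51,-0,0.45],[-0,0,0,-0,0.45]]
end [ 0.5345 -0.288   0.1037] -0.1112 t 10.575
```

Emit:
servo_tool --pt "0 0 0.52 -0.01 0.45" --pt "0 0 0.52 -0.01 0.45" --pt "-0.01 0 0.52 -0.01 0.45" --pt "0 0 0.5 0 0.45" --pt "0 0 0 0 0.6"

```text
time: 11.2
eef_pos: [0.5338, -0.2875, 0.1024]
eef_rot: [[0.107, 0.994, -0.003], [0.994, -0.107, 0.002], [0.002, -0.004, -1.0]]
ft_force: [0.4, 0.1, -0.7]
finger_gap: 0.0446
grip_force: 0.0
```

Emit:
servo_tool --pt "0 0 0 0 0.98" --pt "0 0 0 0 0.98" --pt "0 0 0 0 0.98" --pt "0 0 0 0 0.98" --pt "0 0 0 0 0.98" --grip_force 40

```text
time: 11.82
eef_pos: [0.5347, -0.2883, 0.105]
eef_rot: [[0.107, 0.994, 0.0], [0.994, -0.107, -0.0], [-0.0, 0.0, -1.0]]
ft_force: [-2.6, 0.5, 5.8]
finger_gap: 0.0113
grip_force: 40.0
```

Emit:
servo_tool --pt "0 -0.15 0 0 0.98" --pt "0 -0.25 0 0 0.98" --pt "0 -0.3 0 0 0.98" --pt "0 -0.3 0 0 0.98" --pt "0 -0.3 0 0 0.98"

```text
time: 12.45
eef_pos: [0.4708, -0.2818, 0.1052]
eef_rot: [[0.107, 0.994, 0.004], [0.994, -0.107, -0.002], [-0.002, 0.005, -1.0]]
ft_force: [0.9, -1.0, -1.3]
finger_gap: 0.0116
grip_force: 40.0
```

Emit:
servo_tool --pt "0 -0.3 0 0 0.98" --pt "0 -0.3 0 0 0.98" --pt "0 -0.3 0 0 0.98" --pt "0 -0.3 0 0 0.98" --pt "0 0 0 0 0.98"

```text
time: 13.08
eef_pos: [0.4093, -0.2749, 0.1049]
eef_rot: [[0.107, 0.994, -0.0], [0.994, -0.107, -0.0], [-0.0, -0.0, -1.0]]
ft_force: [-3.6, -0.6, 10.6]
finger_gap: 0.0114
grip_force: 40.0
```

Run:
```python
from fit import *
s=ctrl.get_state();print(s['finger_gap'],s['grip_force'],s['eef_pos'],s['ft_force'],s['torque'],s['time'])
im=optics.get_image('top')
r=optics.silhouettes('top','mat')[0]['region'];q=optics.silhouettes('top','plate_large')
print('pl',fit('plate_large',(.635,-.05,-.25),('top',)))
print(fit('mat',(.565,-.045,-.08),('top',),extra={'top':[q[0]['region']] if q else []}))
cv2.imwrite('pics/top2.png',cv2.resize(im[140:300,240:460,::-1],None,fx=3,fy=3))
```

```text
0.01135597504011207 39.98800277709961 [ 0.40929053 -0.27486229  0.10486507] [-3.55520612 -0.62660995 10.61474134] [-0.18905396  0.47794907 -0.08616128] 13.075
pl (array([ 0.63531472, -0.0523972 , -0.26287439]), np.float64(0.057047288864851))
(array([ 0.60405624, -0.06989438,  0.04921811]), np.float64(1.9578505754470825))
```

View pics/top2.png

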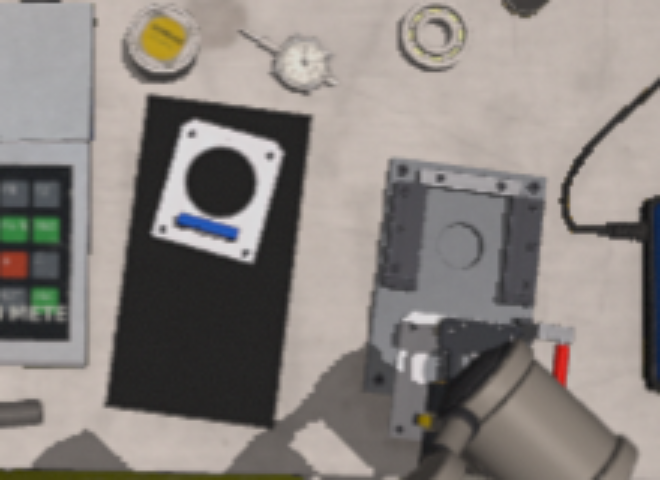

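Plate drawn clear; mat's crop corners at (150,96), (312,116), (272,427), (106,405), with the near half free.

Run:
```python
from mv import *
P=[onz('top',(140+r/3,240+c/3),.003)[:2] for c,r in((150,96),(312,116),(272,427),(106,405))]
P=np.array(P); m=P.mean(0); a=P[:2].mean(0)-P[2:].mean(0); yaw=np.arctan2(a[1],a[0]); print(m,yaw,np.linalg.norm(a))
u=np.array([np.cos(yaw),np.sin(yaw)]); h=m+u*-.130; print(h)
rows([(.4093,-.2749,.108,None,3,.98),(*h,.108,yaw,8,.98),(*h,.0455,yaw,4,.98)])
```

```text
[ 0.56518874 -0.04609301] -0.11855958340545222 0.31590565808283844
[ 0.43610133 -0.03071635]
[[-0,-0,-0.33,-0,0.98],[-0,-0,-0.34,-0,0.98],[-0,-0,-0.33,-0,0.98],[0.61,0,-0,0.01,0.98],[0.61,0,-0,0.01,0.98]]
[[0.62,0,-0,0.01,0.98],[0.61,-0,-0,0.01,0.98],[0.62,-0,-0,0.01,0.98],[0.61,-0,-0,0.01,0.98],[0.62,-0.01,-0,0.01,0.98]]
[[0.61,-0,-0,0.01,0.98],[0,-0,0.31,0,0.98],[0,-0,0.31,0,0.98],[0,-0,0.31,0,0.98],[0,-0,0.32,0,0.98]]
end [ 0.4362 -0.0308  0.0924] -0.118 t 13.325
```

Emit:
servo_tool --pt "0 0 -0.33 0 0.98" --pt "0 0 -0.34 0 0.98" --pt "0 0 -0.33 0 0.98" --pt "0.4 0 0 0.01 0.98" --pt "0.61 0 0 0.01 0.98"

```text
time: 13.95
eef_pos: [0.4145, -0.2229, 0.1529]
eef_rot: [[0.111, 0.994, -0.003], [0.994, -0.111, 0.002], [0.002, -0.003, -1.0]]
ft_force: [0.6, 0.4, -4.3]
finger_gap: 0.0118
grip_force: 40.0
```

Emit:
servo_tool --pt "0.62 0 0 0.01 0.98" --pt "0.61 0 0 0.01 0.98" --pt "0.62 0 0 0.01 0.98" --pt "0.61 0 0 0.01 0.98" --pt "0.62 -0.01 0 0.01 0.98"

```text
time: 14.58
eef_pos: [0.4307, -0.0692, 0.1528]
eef_rot: [[0.116, 0.993, -0.004], [0.993, -0.116, 0.002], [0.001, -0.005, -1.0]]
ft_force: [0.9, 0.3, -4.4]
finger_gap: 0.0116
grip_force: 40.0
```

Emit:
servo_tool --pt "0.6 0 0 0 0.98" --pt "0.22 0 0.3 0 0.98" --pt "0 0 0.3 0 0.98" --pt "0 0 0.3 0 0.98" --pt "0 0 0.16 0 0.98"

```text
time: 15.2
eef_pos: [0.4353, -0.0297, 0.0996]
eef_rot: [[0.116, 0.993, -0.005], [0.993, -0.116, 0.001], [0.001, -0.005, -1.0]]
ft_force: [0.4, 0.3, -3.7]
finger_gap: 0.0118
grip_force: 40.0
```

Emit:
servo_tool --pt "0 0 0.08 0 0.98" --pt "0 0 0.06 0 0.98" --pt "0 0 0.03 0 0.98" --pt "0 0 0 0 0.98" --pt "0 0 0 0 0.98"

```text
time: 15.82
eef_pos: [0.4376, -0.0308, 0.0929]
eef_rot: [[0.117, 0.993, 0.001], [0.993, -0.117, -0.0], [0.0, 0.001, -1.0]]
ft_force: [0.9, 0.5, -4.0]
finger_gap: 0.0116
grip_force: 40.0
```

Emit:
servo_tool --pt "0 0 0.02 0 0.98" --pt "0 0 0.02 0 0.98" --pt "0 0 0 0 0.98" --pt "0 0 0 0 0.98" --pt "0 0 0 0 0.98"

```text
time: 16.45
eef_pos: [0.4376, -0.0308, 0.092]
eef_rot: [[0.116, 0.993, 0.001], [0.993, -0.116, -0.0], [-0.0, 0.001, -1.0]]
ft_force: [-4.6, -0.1, 13.5]
finger_gap: 0.0122
grip_force: 40.0
```

Emit:
servo_tool --pt "0 0 -0.03 0 0.5" --pt "0 0 0 0 0.5" --pt "0 0 0 0 0.5" --pt "0 0 -0.5 0 0.5" --pt "0 0 -0.9 0 0.5"

```text
time: 17.08
eef_pos: [0.4366, -0.0306, 0.1618]
eef_rot: [[0.117, 0.993, -0.004], [0.993, -0.117, 0.001], [0.001, -0.004, -1.0]]
ft_force: [0.0, -0.1, 0.1]
finger_gap: 0.0456
grip_force: 0.0
```

Run:
```python
from mv import *
s=ctrl.get_state();print(s['eef_pos'],s['finger_gap'])
h=(.5953,-.0412);a=-.257
rows([(*h,.12,a,6,.5),(*h,.0445,a,4,.5)])
```

```text
[ 0.43660384 -0.03061944  0.16179235] 0.04564930547403149
[[0.03,0.53,-0.02,0.17,0.5],[0.04,0.53,-0.02,0.17,0.5],[0.05,0.53,-0.02,0.17,0.5],[0.06,0.52,-0.01,0.16,0.5],[0.08,0.53,-0.02,0.17,0.5]]
[[0.09,0.52,-0.01,0.16,0.5],[-0,-0,0.38,0,0.5],[-0,-0,0.38,0,0.5],[-0,-0,0.37,0,0.5],[-0,-0,0.38,0,0.5]]
end [ 0.5954 -0.041   0.0913] -0.2565 t 17.075
```

Emit:
servo_tool --pt "0.03 0.53 -0.02 0.17 0.5" --pt "0.04 0.53 -0.02 0.17 0.5" --pt "0.05 0.53 -0.02 0.17 0.5" --pt "0.06 0.52 -0.01 0.16 0.5" --pt "0.08 0.53 -0.02 0.17 0.5"

```text
time: 17.7
eef_pos: [0.5706, -0.0395, 0.1664]
eef_rot: [[0.233, 0.973, -0.001], [0.973, -0.233, 0.0], [0.0, -0.001, -1.0]]
ft_force: [-0.6, -0.7, 0.3]
finger_gap: 0.0457
grip_force: 0.0
```

Emit:
servo_tool --pt "0.09 0.52 -0.01 0.16 0.5" --pt "0 0 0.38 0 0.5" --pt "0 0 0.38 0 0.5" --pt "0 0 0.37 0 0.5" --pt "0 0 0.36 0 0.5"

```text
time: 18.32
eef_pos: [0.5961, -0.0411, 0.0917]
eef_rot: [[0.254, 0.967, -0.0], [0.967, -0.254, 0.0], [0.0, -0.0, -1.0]]
ft_force: [-0.3, 0.3, -0.1]
finger_gap: 0.0459
grip_force: 0.0
```

Emit:
servo_tool --pt "0 0 0 0 0.98" --pt "0 0 0 0 0.98" --pt "0 0 0 0 0.98" --pt "0 0 0 0 0.98" --pt "0 0 0 0 0.98"

```text
time: 18.95
eef_pos: [0.5963, -0.0412, 0.0934]
eef_rot: [[0.253, 0.967, 0.001], [0.967, -0.253, -0.0], [0.0, 0.001, -1.0]]
ft_force: [-1.3, 0.5, 4.2]
finger_gap: 0.0116
grip_force: 40.0
```

Run:
```python
from mv import *
s=ctrl.get_state();print(s['eef_pos'],s['finger_gap'],s['grip_force'],s['ft_force'],s['torque'],s['eef_rot'].round(3).tolist())
im=optics.get_image('top');sd=optics.get_image('side')
a=cv2.resize(im[150:310,260:440],None,fx=3,fy=3);b=cv2.resize(sd[150:250,220:360],None,fx=2.2,fy=2.2)
b=cv2.resize(b,(250,480)) if 0 else cv2.copyMakeBorder(b[:, :260],0,480-b.shape[0],0,0,0); cv2.imwrite('pics/z3.png',cv2.hconcat([a,b])[...,::-1])
```

```text
[ 0.59632697 -0.04117231  0.09341486] 0.011640150188496096 40.00057518482208 [-1.34106905  0.45357244  4.16021276] [-0.05322003  0.38689267 -0.03098771] [[0.253, 0.967, 0.001], [0.967, -0.253, -0.0], [0.0, 0.001, -1.0]]
```

View pics/z3.png

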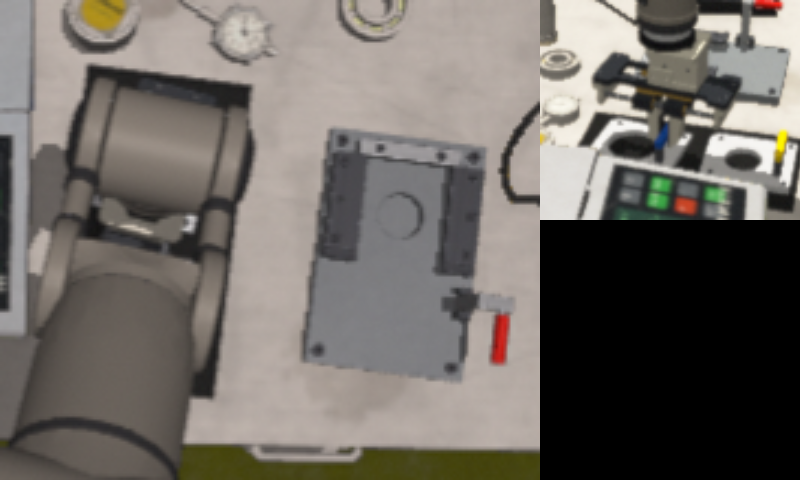

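Both plates are as intended: the small one is flat on the mat, the large one is gripped. The empty fixture is fully visible, so I'll refit it.

Run:
```python
from fit import *
import mv
for k in range(2):
    optics.get_image('top'); print(fit('fixture',(.547,-.288,-.11),('top',)))
s=ctrl.get_state();x,y,z=s['eef_pos']
T=-.110; h=mv.fx(-.128,0); print(h,mv.fx(-.012,0))
mv.rows([(x,y,.108,None,3,.98),(.43,-.10,.108,-.19,5,.98),(*h,.108,T,5,.98),(*h,.0605,T,3,.98)])
```

```text
(array([ 0.5463579 , -0.28761123, -0.10177018]), np.float64(0.06598998606204987))
(array([ 0.54476342, -0.28824728, -0.11071076]), np.float64(0.05828746408224106))
(np.float64(0.41978773469489306), np.float64(-0.27432115815931823)) (np.float64(0.5350738501276463), np.float64(-0.28717073357743605))
[[0,0,-0.41,-0,0.98],[0,0,-0.41,-0,0.98],[0,0,-0.41,-0,0.98],[-0.4,-0.58,-0,-0.1,0.98],[-0.39,-0.59,-0,-0.09,0.98]]
[[-0.38,-0.6,-0,-0.1,0.98],[-0.37,-0.6,-0,-0.09,0.98],[-0.36,-0.6,-0,-0.1,0.98],[-0.69,0.09,-0,-0.11,0.98],[-0.7,0.08,-0,-0.11,0.98]]
[[-0.69,0.07,-0,-0.12,0.98],[-0.7,0.06,-0,-0.11,0.98],[-0.7,0.05,-0,-0.12,0.98],[0,-0,0.32,0,0.98],[0,-0,0.31,0,0.98]]
[[0,-0,0.32,0,0.98]]
end [ 0.42   -0.2745  0.1074] -0.1097 t 19.25
```

Emit:
servo_tool --pt "0 0 -0.41 0 0.98" --pt "0 0 -0.41 0 0.98" --pt "0 0 -0.41 0 0.98" --pt "-0.4 -0.58 0 -0.1 0.98" --pt "-0.39 -0.59 0 -0.09 0.98"

```text
time: 19.88
eef_pos: [0.5284, -0.065, 0.1534]
eef_rot: [[0.227, 0.974, -0.002], [0.974, -0.227, 0.0], [0.0, -0.002, -1.0]]
ft_force: [0.3, -0.6, -4.4]
finger_gap: 0.0119
grip_force: 40.0
```

Emit:
servo_tool --pt "-0.38 -0.6 0 -0.1 0.98" --pt "-0.37 -0.6 0 -0.09 0.98" --pt "-0.36 -0.6 0 -0.1 0.98" --pt "-0.69 0.09 0 -0.11 0.98" --pt "-0.7 0.08 0 -0.11 0.98"

```text
time: 20.5
eef_pos: [0.425, -0.1703, 0.1538]
eef_rot: [[0.157, 0.988, -0.001], [0.988, -0.157, 0.001], [0.0, -0.001, -1.0]]
ft_force: [0.8, -0.5, -4.4]
finger_gap: 0.0118
grip_force: 40.0
```

Emit:
servo_tool --pt "-0.69 0.07 0 -0.12 0.98" --pt "-0.7 0.06 0 -0.11 0.98" --pt "-0.7 0.05 0 -0.12 0.98" --pt "0 0 0 0 0.98" --pt "0 0 0 0 0.98"

```text
time: 21.12
eef_pos: [0.4192, -0.2737, 0.1535]
eef_rot: [[0.11, 0.994, -0.002], [0.994, -0.11, 0.002], [0.002, -0.002, -1.0]]
ft_force: [-0.1, 0.5, -4.2]
finger_gap: 0.0116
grip_force: 40.0
```

Run:
```python
from fit import *
import mv
s=ctrl.get_state();print(s['eef_pos'],s['eef_rot'].round(4).tolist(),s['ft_force'])
optics.get_image('top'); r=optics.silhouettes('top','plate_large')
x,y,z=s['eef_pos']; print(r and r[0]['p'],fit('plate_large',(x+.042,y-.004,-.11),('top',),z0=z-.0885))
h=mv.fx(-.128,0)
mv.rows([(*h,.0605,-.110,4,.98)])
```

```text
[ 0.4192441  -0.27373664  0.15345275] [[0.11, 0.9939, -0.0016], [0.9939, -0.11, 0.0018], [0.0017, -0.0018, -1.0]] [-0.12252822  0.45340803 -4.18985044]
0.72 (array([ 0.46272558, -0.26884775, -0.11666667]), np.float64(2.9701876640319824))
[[-0,0,0.23,0,0.98],[-0.01,0,0.23,0,0.98],[-0,0,0.23,0,0.98],[-0.01,0,0.24,0.01,0.98]]
end [ 0.4196 -0.2744  0.1075] -0.1101 t 21.275
```

Emit:
servo_tool --pt "-0.01 0 0.25 0 0.98" --pt "-0.01 0 0.25 0 0.98" --pt "0 0 0.25 0 0.98" --pt "0 0 0.13 0 0.98" --pt "0 0 0 0 0.98"

```text
time: 21.9
eef_pos: [0.4195, -0.2753, 0.1095]
eef_rot: [[0.11, 0.994, -0.001], [0.994, -0.11, 0.001], [0.001, -0.001, -1.0]]
ft_force: [-0.4, -0.2, -5.5]
finger_gap: 0.0115
grip_force: 40.0
```

Emit:
servo_tool --pt "0 0 0.03 0 0.98" --pt "0 0 0.02 0 0.98" --pt "0 0 0.01 0 0.98" --pt "0 0 0 0 0.98" --pt "0 0 0 0 0.98"

```text
time: 22.52
eef_pos: [0.4198, -0.2755, 0.1073]
eef_rot: [[0.11, 0.994, 0.0], [0.994, -0.11, -0.0], [-0.0, 0.0, -1.0]]
ft_force: [-0.3, 0.0, -4.6]
finger_gap: 0.0115
grip_force: 40.0
```

Run:
```python
from h import *
s=ctrl.get_state();print(s['eef_pos'],s['eef_rot'].round(4).tolist(),s['ft_force'],s['torque'])
a=cv2.resize(optics.get_image('top')[180:290,340:440],None,fx=4,fy=4,interpolation=cv2.INTER_CUBIC);b=cv2.resize(optics.get_image('side')[130:205,255:355],None,fx=4,fy=4,interpolation=cv2.INTER_CUBIC)
cv2.imwrite('pics/z4.png',cv2.hconcat([a,cv2.copyMakeBorder(b,0,140,0,0,0)])[...,::-1])
```

```text
[ 0.41977146 -0.27553276  0.10728737] [[0.1095, 0.994, 0.0002], [0.994, -0.1095, -0.0001], [-0.0, 0.0002, -1.0]] [-0.30209631  0.0194416  -4.6411296 ] [-0.03438307  0.17645253  0.04764684]
```

View pics/z4.png

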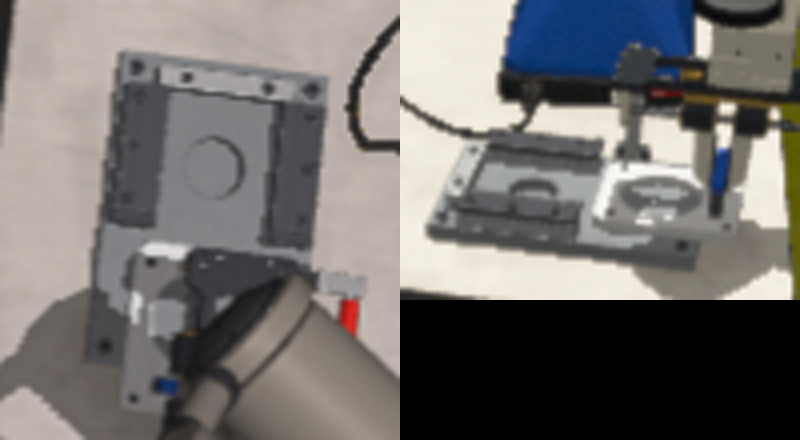

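The plate hovers just over the bed and lines up with the rails (left edge at crop x≈135 near the mouth, bar up at (345,300)). Sliding it in gently.

Emit:
servo_tool --pt "0 0.1 0.01 0 0.98" --pt "0 0.15 0.01 0 0.98" --pt "0 0.15 0 0 0.98" --pt "0 0.15 0 0 0.98" --pt "0 0.15 0 0 0.98"

```text
time: 23.25
eef_pos: [0.4548, -0.2793, 0.1064]
eef_rot: [[0.109, 0.994, -0.0], [0.994, -0.109, 0.0], [0.0, -0.0, -1.0]]
ft_force: [-6.4, 0.5, 2.7]
finger_gap: 0.0117
grip_force: 40.0
```

Run:
```python
from h import *
s=ctrl.get_state();print(s['eef_pos'],s['eef_rot'].round(4).tolist(),s['ft_force'],s['torque'])
```

```text
[ 0.45483823 -0.2793426   0.10637823] [[0.1093, 0.994, -0.0005], [0.994, -0.1093, 0.0001], [0.0001, -0.0005, -1.0]] [-6.43627373  0.54125108  2.67690219] [-0.02136744  0.93940102  0.00319266]
```

Emit:
servo_tool --pt "0 0.2 0 0 0.98" --pt "0 0.25 0 0 0.98" --pt "0 0.25 0 0 0.98" --pt "0 0.25 0 0 0.98" --pt "0 0.25 0 0 0.98"

```text
time: 23.88
eef_pos: [0.5147, -0.2859, 0.1064]
eef_rot: [[0.109, 0.994, -0.001], [0.994, -0.109, 0.0], [0.0, -0.001, -1.0]]
ft_force: [-5.7, 0.2, 3.4]
finger_gap: 0.0118
grip_force: 40.0
```

Emit:
servo_tool --pt "0 0.1 0 0 0.98" --pt "0 0.1 0 0 0.98" --pt "0 0.08 0 0 0.98" --pt "0 0.04 0 0 0.98" --pt "0 0 0 0 0.98"

```text
time: 24.5
eef_pos: [0.5302, -0.2876, 0.1064]
eef_rot: [[0.109, 0.994, -0.0], [0.994, -0.109, -0.0], [-0.0, -0.0, -1.0]]
ft_force: [-4.9, 1.0, 3.7]
finger_gap: 0.0115
grip_force: 40.0
```

Run:
```python
from h import *
s=ctrl.get_state();print(s['eef_pos'],s['eef_rot'].round(4).tolist(),s['ft_force'],s['torque'])
```

```text
[ 0.53016756 -0.28764838  0.10641943] [[0.1094, 0.994, -0.0], [0.994, -0.1094, -0.0], [-0.0, -0.0, -1.0]] [-4.89180402  1.02054104  3.7129796 ] [0.05890518 0.81972384 0.00140926]
```

Emit:
servo_tool --pt "0 0.04 0 0 0.98" --pt "0 0.03 0 0 0.98" --pt "0 0.03 0 0 0.98" --pt "0 0 0 0 0.98" --pt "0 0 0 0 0.98"

```text
time: 25.12
eef_pos: [0.5346, -0.2881, 0.1064]
eef_rot: [[0.109, 0.994, -0.001], [0.994, -0.109, 0.0], [0.0, -0.001, -1.0]]
ft_force: [-7.2, 0.6, 4.6]
finger_gap: 0.0118
grip_force: 40.0
```

Emit:
servo_tool --pt "0 0.02 0 0 0.98" --pt "0 0.01 0 0 0.98" --pt "0 0 0 0 0.98" --pt "0 0 0 0 0.98" --pt "0 0 0 0 0.98"

```text
time: 25.75
eef_pos: [0.5348, -0.2882, 0.1064]
eef_rot: [[0.109, 0.994, -0.004], [0.994, -0.109, 0.001], [0.001, -0.004, -1.0]]
ft_force: [-13.2, 1.4, 9.8]
finger_gap: 0.0116
grip_force: 40.0
```

Emit:
servo_tool --pt "0 0.02 0 0 0.98" --pt "0 0.01 0 0 0.98" --pt "0 0 0 0 0.5" --pt "0 0 0 0 0.5" --pt "0 0 0 0 0.5"

```text
time: 26.38
eef_pos: [0.5387, -0.2886, 0.1062]
eef_rot: [[0.109, 0.994, 0.001], [0.994, -0.109, -0.0], [-0.0, 0.001, -1.0]]
ft_force: [0.1, -0.5, -0.0]
finger_gap: 0.0368
grip_force: 0.0
```

Emit:
servo_tool --pt "0 0 0 0 0.5" --pt "0 0 -0.3 0 0.5" --pt "0 0 -0.7 0 0.5" --pt "0 0 -0.8 0 0.5" --pt "0 0 -0.4 0 0.5"

```text
time: 27.0
eef_pos: [0.5388, -0.289, 0.22]
eef_rot: [[0.109, 0.994, 0.004], [0.994, -0.109, -0.003], [-0.002, 0.004, -1.0]]
ft_force: [-0.0, -0.4, -0.7]
finger_gap: 0.0458
grip_force: 0.0
```

Run:
```python
from mv import *
from col import blob,B
s=ctrl.get_state();print(s['eef_pos'],s['ft_force'],s['finger_gap'])
im=optics.get_image('top');sd=optics.get_image('side')
b=blob(im,*B,(200,260,370,410));c=blob(sd,*B,(150,200,270,330));print(b and (b[:3],onz('top',b[0],.0615)),c and c[:2])
a=cv2.resize(im[180:290,340:440],None,fx=4,fy=4,interpolation=cv2.INTER_CUBIC);b=cv2.resize(sd[130:205,255:355],None,fx=4,fy=4,interpolation=cv2.INTER_CUBIC)
cv2.imwrite('pics/z5.png',cv2.hconcat([a,cv2.copyMakeBorder(b,0,140,0,0,0)])[...,::-1])
g=(.4598,-.3705)
rows([(*g,.168,np.pi/2-.111,12,.35),(*g,.087,np.pi/2-.111,3,.35)])
```

```text
[ 0.53879596 -0.28897163  0.21995876] [-0.02844029 -0.41685695 -0.65271187] 0.045849030255434416
(((np.float64(236.22727272727272), np.float64(388.22727272727275)), 22, (7.3, 2.7, 11.3)), array([ 0.53594463, -0.26978019,  0.0615    ])) ((np.float64(168.41379310344828), np.float64(302.0689655172414)), 29)
[[-0.15,-0.12,0.01,-0.94,0.35],[-0.13,-0.13,0.01,-0.94,0.35],[-0.11,-0.15,0.01,-0.94,0.35],[-0.09,-0.17,0.01,-0.94,0.35],[-0.07,-0.18,0.01,-0.94,0.35]]
[[-0.05,-0.18,0.01,-0.93,0.35],[-0.02,-0.19,0.01,-0.94,0.35],[-0,-0.19,0.01,-0.93,0.35],[0.02,-0.19,0.01,-0.94,0.35],[0.05,-0.18,0,-0.93,0.35]]
[[0.07,-0.17,0.01,-0.94,0.35],[0.1,-0.17,0,-0.93,0.35],[-0,0,0.54,-0,0.35],[-0,0,0.54,-0,0.35],[-0,0,0.54,-0,0.35]]
end [ 0.4598 -0.3706  0.134 ] 1.4598 t 27.1
```

View pics/z5.png

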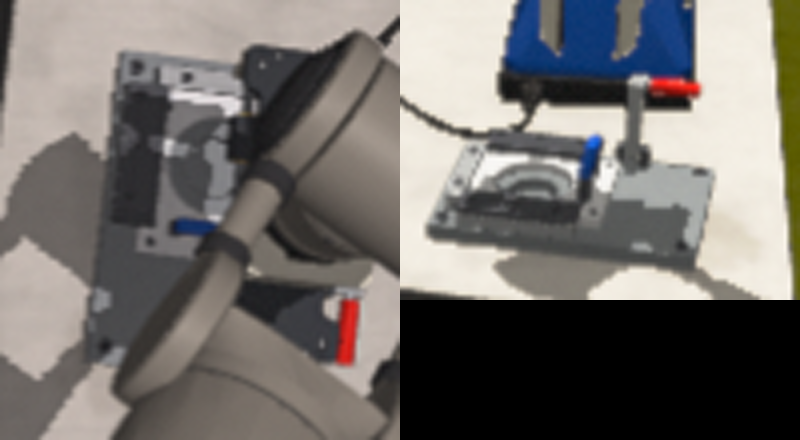

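Blue handle in the side view sits at (168.4,302.1), the same as the yellow one when home, and the bar is upright with its grip at (675,88). Now back to the grip.

Emit:
servo_tool --pt "-0.15 -0.12 0.01 -0.94 0.35" --pt "-0.13 -0.13 0.01 -0.94 0.35" --pt "-0.11 -0.15 0.01 -0.94 0.35" --pt "-0.09 -0.17 0.01 -0.94 0.35" --pt "-0.07 -0.18 0.01 -0.94 0.35"

```text
time: 27.72
eef_pos: [0.5041, -0.322, 0.2129]
eef_rot: [[-0.523, 0.852, -0.001], [0.852, 0.523, 0.001], [0.001, -0.0, -1.0]]
ft_force: [-0.5, 0.1, -0.0]
finger_gap: 0.0596
grip_force: 0.0
```

Emit:
servo_tool --pt "-0.05 -0.18 0.01 -0.93 0.35" --pt "-0.02 -0.19 0.01 -0.94 0.35" --pt "0 -0.19 0.01 -0.93 0.35" --pt "0.02 -0.19 0.01 -0.94 0.35" --pt "0.05 -0.18 0 -0.93 0.35"

```text
time: 28.35
eef_pos: [0.4714, -0.3562, 0.2109]
eef_rot: [[-0.933, 0.36, -0.001], [0.36, 0.933, 0.001], [0.001, 0.001, -1.0]]
ft_force: [-0.1, -0.7, -0.3]
finger_gap: 0.06
grip_force: 0.0
```

Emit:
servo_tool --pt "0.07 -0.17 0.01 -0.94 0.35" --pt "0.1 -0.17 0 -0.93 0.35" --pt "0 0 0 0 0.35" --pt "0 0 0 0 0.35" --pt "0 0 0.2 0 0.35"

```text
time: 28.98
eef_pos: [0.4592, -0.3699, 0.2014]
eef_rot: [[-0.994, 0.112, 0.001], [0.112, 0.994, -0.001], [-0.001, -0.001, -1.0]]
ft_force: [0.1, -0.6, 0.1]
finger_gap: 0.0598
grip_force: 0.0
```

Run:
```python
from mv import *
g=(.4598,-.3705)
rows([(*g,.087,np.pi/2-.111,4,.35),(*g,.087,np.pi/2-.111,1,.35)])
```

```text
[[-0,-0,0.34,-0,0.35],[-0,-0,0.34,-0,0.35],[-0.01,-0.01,0.33,-0,0.35],[-0,-0,0.34,-0.01,0.35],[-0,-0,-0,0,0.35]]
end [ 0.4596 -0.3704  0.1339] 1.4601 t 28.975
```

Emit:
servo_tool --pt "0 0 0.34 0 0.35" --pt "0 0 0.34 0 0.35" --pt "-0.01 0 0.33 0 0.35" --pt "0 0 0.32 0 0.35" --pt "0 0 0 0 0.6" --grip_force 12

```text
time: 29.6
eef_pos: [0.4587, -0.3694, 0.133]
eef_rot: [[-0.994, 0.111, -0.002], [0.111, 0.994, 0.002], [0.002, 0.002, -1.0]]
ft_force: [-0.2, 0.1, 0.2]
finger_gap: 0.0536
grip_force: 0.0
```

Emit:
servo_tool --pt "0 0 0 0 0.95" --pt "0 0 0 0 0.95" --pt "0 0 0 0 0.95" --pt "0 0 0 0 0.95" --pt "0 0 0 0 0.95"

```text
time: 30.22
eef_pos: [0.4592, -0.3701, 0.135]
eef_rot: [[-0.994, 0.111, 0.0], [0.111, 0.994, -0.0], [-0.0, -0.0, -1.0]]
ft_force: [-0.3, -0.8, 1.2]
finger_gap: 0.0134
grip_force: 12.0
```

Emit:
servo_tool --pt "0 0 0 0 0.95" --pt "0 0 0 0 0.95" --pt "0 0 0 0 0.95" --pt "0 0 0 0 0.95" --pt "0 0 0 0 0.95"

```text
time: 30.85
eef_pos: [0.4592, -0.3702, 0.1349]
eef_rot: [[-0.994, 0.111, 0.0], [0.111, 0.994, -0.0], [-0.0, -0.0, -1.0]]
ft_force: [-1.2, -0.3, 4.6]
finger_gap: 0.0134
grip_force: 12.0
```

Run:
```python
from mv import *
Yw=np.pi/2-.111
s=ctrl.get_state();p0=s['eef_pos'];print(p0,s['finger_gap'],s['grip_force'],s['ft_force'],s['torque'])
w=[];a0=np.arctan2(18,60)+1.65;v=np.array([np.sin(.111),np.cos(.111)])
for k in range(1,16):
    a=a0-1.65*k/15; dy=.0626*(np.cos(a)-np.cos(a0)); dz=.0626*(np.sin(a)-np.sin(a0))
    w.append((p0[0]+v[0]*dy,p0[1]+v[1]*dy,p0[2]-.047+dz,Yw,1,.95))
rows(w)
```

```text
[ 0.45919513 -0.37020364  0.13490264] 0.013432277465598146 12.000076174736023 [-1.2241988  -0.25672201  4.58740948] [-0.107869    0.13919657  0.03655602]
[[0,0.13,-0.04,-0,0.95],[0,0.14,-0.03,-0,0.95],[0,0.13,-0.01,-0,0.95],[0,0.14,-0,-0,0.95],[0,0.14,0.02,-0,0.95]]
[[0,0.13,0.03,-0,0.95],[0,0.13,0.04,-0,0.95],[0,0.12,0.06,-0,0.95],[0,0.12,0.08,-0,0.95],[0,0.11,0.08,-0,0.95]]
[[0,0.1,0.1,-0,0.95],[0,0.08,0.11,-0,0.95],[0,0.08,0.11,-0,0.95],[0,0.06,0.13,-0,0.95],[0,0.04,0.13,-0,0.95]]
end [ 0.4683 -0.2882  0.0944] 1.4596 t 30.85
```

Emit:
servo_tool --pt "0 0.13 -0.04 0 0.95" --pt "0 0.14 -0.03 0 0.95" --pt "0 0.13 -0.01 0 0.95" --pt "0 0.14 0 0 0.95" --pt "0 0.14 0.02 0 0.95"

```text
time: 31.48
eef_pos: [0.4632, -0.3355, 0.1376]
eef_rot: [[-0.994, 0.111, 0.0], [0.111, 0.994, 0.0], [-0.0, 0.0, -1.0]]
ft_force: [2.7, -2.7, 1.3]
finger_gap: 0.0132
grip_force: 12.0
```

Emit:
servo_tool --pt "0 0.13 0.03 0 0.95" --pt "0 0.13 0.04 0 0.95" --pt "0 0.12 0.06 0 0.95" --pt "0 0.12 0.08 0 0.95" --pt "0 0.11 0.08 0 0.95"

```text
time: 32.1
eef_pos: [0.4663, -0.3055, 0.1228]
eef_rot: [[-0.994, 0.111, -0.0], [0.111, 0.994, 0.0], [0.0, 0.0, -1.0]]
ft_force: [2.5, -1.2, 2.0]
finger_gap: 0.0133
grip_force: 12.0
```

Emit:
servo_tool --pt "0 0.1 0.1 0 0.95" --pt "0 0.08 0.11 0 0.95" --pt "0 0.08 0.11 0 0.95" --pt "0 0.06 0.13 0 0.95" --pt "0 0.04 0.13 0 0.95"

```text
time: 32.72
eef_pos: [0.4683, -0.2879, 0.0939]
eef_rot: [[-0.994, 0.111, -0.0], [0.111, 0.994, -0.0], [0.0, -0.0, -1.0]]
ft_force: [-3.0, -4.7, 18.5]
finger_gap: 0.0136
grip_force: 12.0
```

Emit:
servo_tool --pt "0 0 0.03 0 0.95" --pt "0 0 0 0 0.95" --pt "0 0 0 0 0.95" --pt "0 0 0 0 0.95" --pt "0 0 0 0 0.95"

```text
time: 33.35
eef_pos: [0.4683, -0.288, 0.0935]
eef_rot: [[-0.994, 0.111, 0.0], [0.111, 0.994, -0.0], [-0.0, -0.0, -1.0]]
ft_force: [-1.0, 0.6, 11.4]
finger_gap: 0.0134
grip_force: 12.0
```

Emit:
servo_tool --pt "0 0 0 0 0.5" --pt "0 0 0 0 0.5" --pt "0 0 0 0 0.5" --pt "0 0 -0.2 0 0.5" --pt "0 0 -0.8 0 0.5"

```text
time: 33.98
eef_pos: [0.4673, -0.2872, 0.1417]
eef_rot: [[-0.994, 0.111, -0.004], [0.111, 0.994, 0.003], [0.004, 0.003, -1.0]]
ft_force: [0.3, -1.2, 0.1]
finger_gap: 0.0457
grip_force: 0.0
```

Emit:
servo_tool --pt "0 0 -1 0 0.5" --pt "0 0.4 -0.8 0 0.5" --pt "0.2 1 -0.2 0 0.5" --pt "0.2 1 0 0 0.5" --pt "0 1 0 0 0.5"

```text
time: 34.6
eef_pos: [0.4667, -0.1154, 0.2437]
eef_rot: [[-0.994, 0.112, 0.001], [0.112, 0.994, -0.0], [-0.001, -0.0, -1.0]]
ft_force: [1.7, 0.3, -0.4]
finger_gap: 0.046
grip_force: 0.0
```

Emit:
servo_tool --pt "0 1 0 0 0.5" --pt "0 1 0 0 0.5" --pt "0 1 0 0 0.5" --pt "0 0.5 0 0 0.5" --pt "0 0 0 0 0.5"

```text
time: 35.22
eef_pos: [0.4866, 0.0585, 0.2432]
eef_rot: [[-0.994, 0.108, 0.001], [0.108, 0.994, 0.0], [-0.001, 0.0, -1.0]]
ft_force: [0.2, -1.3, 0.0]
finger_gap: 0.0459
grip_force: 0.0
```

Run:
```python
from col import *
s=ctrl.get_state();print(s['eef_pos'],s['ft_force'],s['finger_gap'])
im=optics.get_image('top');sd=optics.get_image('side')
for n,c,roi,sr in(('red',R,(230,280,360,430),(155,200,260,340)),('blue',B,(200,260,360,420),(155,200,260,330))):
    for i,r in((im,roi),(sd,sr)):
        b=blob(i,*c,r);print(n,b and b[:3])
a=cv2.resize(im[150:310,260:440],None,fx=3,fy=3);b=cv2.resize(sd[150:250,240:345],None,fx=2.5,fy=2.5)
cv2.imwrite('pics/z6.png',cv2.hconcat([a,cv2.copyMakeBorder(b[:,:260],0,480-b.shape[0],0,0,0)])[...,::-1])
```

```text
[0.48655088 0.05854115 0.24324214] [ 0.24457813 -1.33879198  0.02954704] 0.04593470725667696
red ((np.float64(258.85), np.float64(393.85)), 60, (14.0, 4.0, 90.0))
red None
blue ((np.float64(237.21875), np.float64(394.09375)), 64, (20.2, 3.0, 7.1))
blue ((np.float64(165.0), np.float64(303.0)), 7, (1.4, 2.8, 45.0))
```

View pics/z6.png

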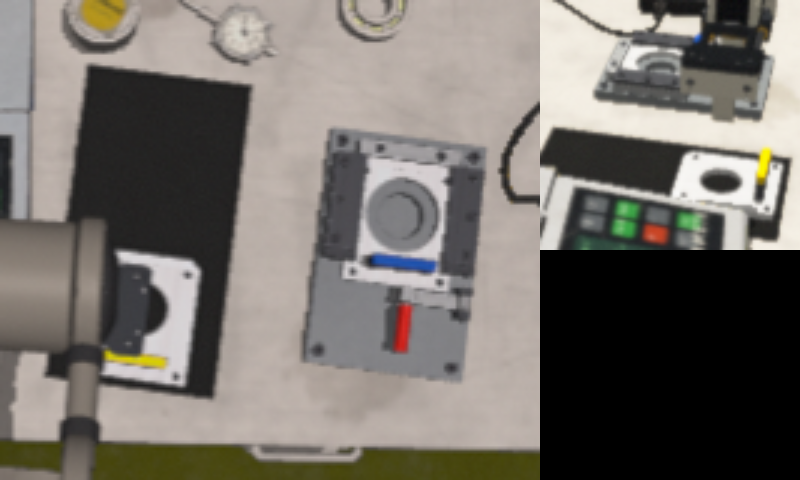

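The final view shows the blue handle at pixel (237.2,394.1), against (237.3,394.3) for the yellow one when home. The red grip is at (258.9,393.9), its original down position, and the small plate is flat on the mat. Handing in.

```bash
python3 -c "
from plant import ctrl
print(ctrl.hand_in())"
```

```text
the job is handed in; nothing more can be done
None
```

The job is handed in, though no verdict came back: in the last pictures the large-bore plate is home in the fixture with the drop bar down, the small-bore plate lies flat on the mat, and I saw nothing else on the bench moved.

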